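# Hang the tea tongs astride the drying bar

### The arm

A 7-joint arm with a two-finger parallel gripper is mounted at the origin on the work surface. World frame = base frame: x ahead of the robot, y to its left, z up, the work surface at z = 0. Lengths are in m, angles in rad, forces in N, time in s.
With the tool pointing down it reaches from about 0.35 to 0.9 m from the base axis. Payload 8.1 kg.
Tool frame: the origin (TCP) lies at the very end of the fingers, on their centre line; the grasp point (between the pads) lies 19 mm behind it (arm.grasp_offset is the distance from the TCP to the grasp point, in m); z points along the fingers, y is the direction in which the jaws open and shut (so a half turn about z gives the same grasp; the last joint's range is limited). The gripper opens to 92 mm and grips with 3 to 60 N. Pads are 19 mm wide; open, the fingers measure 130 mm over their backs; the gripper's body (75 mm by 190 mm) begins 47 mm behind the grasp point.
Start: joints at [1.212, 0.434, 0.025, 1.573, -0.012, 1.134, -0.075], TCP at [0.158, -0.605, 0.227] pointing down, gripper open.
Joint ranges: [-2.62, 2.62], [-0.44, 2.09], [-1.27, 1.32], [0.08, 2.57], [-1.32, 4.46], [0.12, 2], [-2.74, 2.74]. Speed limits (rad/s): [2.22, 2.22, 3.01, 3.01, 3.14, 3.14, 3.14].

### API

Orientations are given as a rotation vector (axis times angle).
In Python, from cell import arm, eyes, workorder gives the robot as it stands.
- The arm moves only by the shell command python3 -m inch 'ROWS' [FORCE]. ROWS is JSON, a list that holds one entry, the list of rows, each a list of 5 numbers: the closure, from 0 (fully open) to 1 (shut), then the shift along the tool's x, y, z in mm, then the turn about the tool's z in degrees. A call has 1 to 12 rows; each row shifts and turns the pose as measured when the row begins, along the tool's axes as they then stand; what a row does not reach is not made up. A row lasts 1/10 s, in which the tool goes at most 50 mm and 8.59 degrees, less where a joint would pass 70% of its speed; a pose out of reach is approached as far as the arm can. A call with a gripper value outside its range is refused whole. The fingers move at their own pace and stop on an object; FORCE is the grip in N (left out, the last holds). Time passes only in rows, so rows that do not move let the fingers close. It gives the time, the measured TCP pose, the force and the opening at its end, in the units of the state.
- arm.observe(): the state, without advancing time (a new reading comes with each control period).
- eyes.get_image(name): name is "scene" or "top"; returns a dict with "frame" (384x512x3 uint8, blue, green, red), "intrinsics" (3x3 intrinsics, pixels), "rvec" (rotation vector, rad) and "tvec" (3), from world to camera coordinates, as OpenCV has them. Camera axes: x right, y down, z forward; pixel columns grow to the right and rows downward; lengths in m; the calibration is good to about 2 mm. A picture is of the moment at which its call begins. There is no depth.
- workorder.sign_off(): hands the job in, once; it reports no verdict.
The state is a dict: "clock": time; "joints": joint angles; "dq": joint speeds; "joint_efforts": joint torques, N m; "position": TCP position; "ee_rot": TCP orientation; "force": force on the tool from outside, world axes, zero at the start; "ft_torque": the same for the moment, N m; "width": opening from 0.0 (shut) to 1.0 (fully open).
Only numpy, scipy, OpenCV 4.12 (cv2) and the standard library are available. Lean on these libraries where they do the work, as an engineer would, in place of code of your own. Each camera call takes 0.05 s, during which the arm holds its last target.

### The job

Take the U-shaped steel cup tongs off the low bamboo board and hang them on the bar of the drying stand, one arm on each side of the bar, arms pointing straight down and the closed bow resting on the bar. Lower them in the gripper until the bow is sitting on the bar and keep hold for a moment before letting go; do not drop them on, and do not press hard on the bar. Do not shove or tip the stand, and leave the canister, the teapot and the cups where they are.

Things in the scene. Friction and masses are not known exactly. Their poses are not given: they have to be found in the camera images.
- tongs: stiff steel cup tongs, a square U lying flat on the board, bow overhanging its edge 20-30 mm; about 120 g. x runs along the arms to the tips, y across them, z up as they lie (0 to 16 mm). Origin under the middle of the bow's inner face. Bow x -6 to 0, arms x 0 to 120 mm; 32 mm wide outside (flat, parallel), arms 4 thick, 24 apart; mouth 20 wide over the last 10 mm
- tongs_bow (a point): middle of the bow's inner face (the face that comes to rest on the bar), at x 0, y 0, z 8 mm of the tongs; axes as the tongs'
- board: bamboo board the tongs lie on, 130 x 100 x 22 mm, does not move; origin centre of its underside, z up; the tongs' arms run roughly along its 130 mm side (x)
- stand: loose drying stand of about 1 kg: dark wooden foot 240 x 110 x 18 mm and a horizontal round steel bar 12 mm thick, 210 mm long between two 12 mm posts at its ends, which do not rise above the bar; origin centre of the underside, x along the bar, z up
- bar_mid (a point): middle of the bar, on its axis, 170 mm above the foot's underside (bar top 176 mm); x along the bar, z up
- canister: white plastic canister with grey twist cap, 64 mm across, 90 mm high, standing on the tray; origin centre of underside; to be left alone
- teapot: white ceramic teapot with a chipped lid, 134 mm high, 140 mm across, spout and handle along y, 240 mm overall; origin centre of underside; to be left alone
- tray: round aluminium tray, 224 mm across, rim 12 mm high, does not move; origin centre of underside
- cup0: thick green glass tea cup standing on the tray, 68 mm across, 75 mm high; origin centre of underside; to be left alone
- cup1: thick green glass tea cup standing on the tray, 68 mm across, 75 mm high; origin centre of underside; to be left alone
Things that resemble listed ones, but are neither listed nor needed, are in the scene too. Of the things that look like the tongs, the largest one is meant.

How it is judged:
By the outcome, as a careful person would: the job done as asked, in the order asked, and still so for the second after the job is handed in, with the robot touching nothing.
It also fails if it takes over 48 s, if anything falls off the work surface, if the arm or the gripper's body presses on something with over 40 N, if the wrist force passes 120 N, or if a joint passes its speed limit or range.

## Working session

There is one attempt and no reset: what is moved stays moved. The work goes in short steps, Python scripts to look and compute and a shell command to move; the robot and the scene stay as the last step left them, time stands still between calls to the robot, and variables do not carry over. Pictures are saved under pics/ and viewed, and the job is handed in when it is done.

```bash
ls; mkdir -p pics; cat > h.py <<'E'
import numpy as np,cv2
from cell import arm,eyes,workorder
def cam(n):
    d=eyes.get_image(n); return d
def ray(d,u,v):
    K=np.array(d["intrinsics"]);R=cv2.Rodrigues(np.array(d["rvec"],float))[0];t=np.array(d["tvec"],float).ravel()
    return -R.T@t, R.T@np.linalg.inv(K)@np.array([u,v,1.])
def onz(d,u,v,z):
    c,r=ray(d,u,v); return c+r*(z-c[2])/r[2]
def proj(d,p):
    return cv2.projectPoints(np.array(p,float).reshape(-1,3),np.array(d["rvec"],float),np.array(d["tvec"],float),np.array(d["intrinsics"],float),None)[0].reshape(-1,2)
E
python3 - <<'E'
from h import *
import pickle
for n in("scene","top"):
    d=cam(n);pickle.dump(d,open(n+".pkl","wb"));cv2.imwrite(f"pics/{n}0.png",d["frame"])
    print(n,ray(d,256,192))
print(arm.observe())
E
```

```text
pics
scene (array([ 0.91723456, -0.54682867,  1.0568462 ]), array([-0.30932298,  0.4624214 , -0.83102826]))
top (array([ 0.51583707, -0.04476676,  0.98148427]), array([ 0.0705628 ,  0.02737746, -0.99730423]))
{'clock': 0.1, 'joints': array([ 1.21241332,  0.43516831,  0.02497722,  1.57400218, -0.01158173,
        1.13400196, -0.07513564]), 'dq': array([-0.0004651 , -0.00274335,  0.00110219, -0.00114512, -0.00108192,
       -0.00014388, -0.00132034]), 'joint_efforts': array([ 3.43699110e-03, -6.69124246e+01,  9.88054052e-01, -3.15146220e+01,
       -6.06062589e-02,  3.73639364e-02, -3.47075968e-07]), 'position': array([ 0.15795137, -0.60423738,  0.2260157 ]), 'ee_rot': array([-3.11457003e+00, -4.00353869e-01,  5.17576666e-04]), 'force': array([-0.01868209,  0.20272079, -0.92795983]), 'ft_torque': array([-0.00156001, -0.02120868, -0.05506045]), 'width': 1.0013806278471604}
```

View pics/scene0.png

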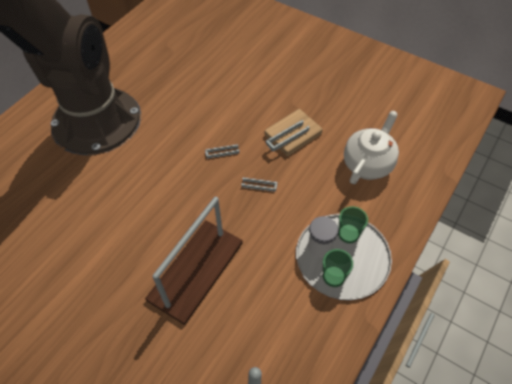

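View pics/top0.png

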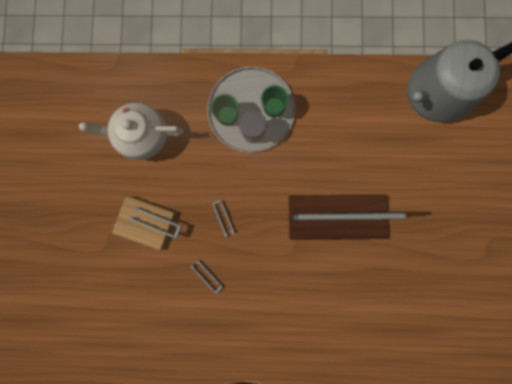

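The scene view shows the board with a U at about (290,137), small look-alikes at (222,152) and (259,185), and the stand at (195,265). The top view shows the same things: U on the board at (155,222), look-alikes at (224,218) and (207,277), stand at (340,217), tray at (252,110), teapot at (137,130), and an unlisted kettle at (455,80). The U on the board is the largest of the three and the only one overhanging a board. I'll confirm it in an enlarged crop.

```bash
python3 - <<'E'
import pickle,cv2,numpy as np
d=pickle.load(open("top.pkl","rb"))["frame"]; s=pickle.load(open("scene.pkl","rb"))["frame"]
a=cv2.resize(d[185:300,95:250],None,fx=5,fy=5,interpolation=cv2.INTER_CUBIC)
b=cv2.resize(s[100:200,200:330],None,fx=6,fy=6,interpolation=cv2.INTER_CUBIC)
cv2.imwrite("pics/ct.png",a);cv2.imwrite("pics/cs.png",b)
E
```

```text
(no output)
```

View pics/ct.png

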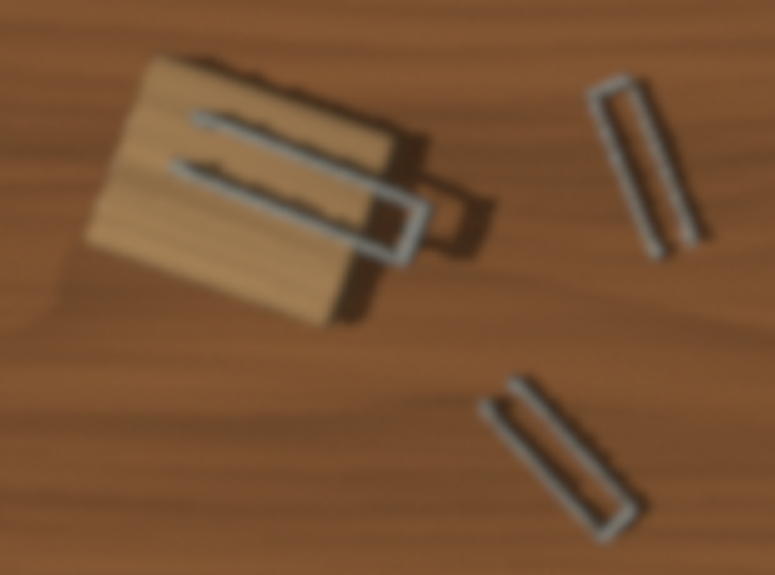

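View pics/cs.png

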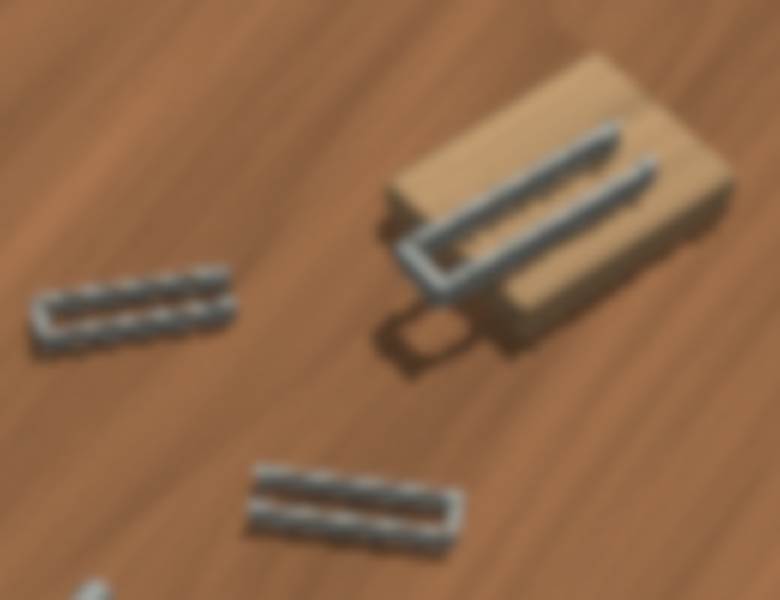

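The crop confirms it. The U on the board (top view, bow at about (178,231)) is the longest of the three, and its bow overhangs the board edge. The loose ones at (224,218) and (207,277) are clearly shorter. Next I'll measure the tongs and the bar.

```bash
cat > meas.py <<'E'
from h import *
def steel(d,box,smax=70,vmin=95):
    f=d["frame"];hsv=cv2.cvtColor(f,cv2.COLOR_BGR2HSV)
    m=((hsv[...,1]<smax)&(hsv[...,2]>vmin)).astype(np.uint8)
    o=np.zeros_like(m);x0,y0,x1,y1=box;o[y0:y1,x0:x1]=m[y0:y1,x0:x1]
    n,l,s,_=cv2.connectedComponentsWithStats(o,connectivity=8)
    return (l==1+np.argmax(s[1:,4])).astype(np.uint8) if n>1 else o
E
python3 - <<'E'
from meas import *
import pickle
T=pickle.load(open("top.pkl","rb"));S=pickle.load(open("scene.pkl","rb"))
for nm,d,box,zs in(("tongsT",T,(115,190,195,260),.038),("tongsS",S,(255,105,320,160),.038),("barT",T,(285,200,420,230),.170),("barS",S,(150,195,225,285),.170)):
    m=steel(d,box);p=np.argwhere(m)[:,::-1].astype(np.float32)
    r=cv2.minAreaRect(p);print(nm,len(p),r)
    c=cv2.boxPoints(r)
    w=np.array([onz(d,*q,zs) for q in c]);print(np.round(w[:,:2]*1e3,1).tolist(), [round(float(np.linalg.norm(w[i]-w[i-1])*1e3),1) for i in range(4)])
    f=d["frame"].copy();f[m>0]=(0,0,255);x0,y0,x1,y1=box
    cv2.imwrite(f"pics/m_{nm}.png",cv2.resize(f[y0:y1,x0:x1],None,fx=5,fy=5,interpolation=0))
# board
for nm,d,box in(("T",T,(100,190,190,260)),):
    hsv=cv2.cvtColor(d["frame"],cv2.COLOR_BGR2HSV);print(hsv[225,125],hsv[240,150],hsv[300,100])
E
cd pics; python3 -c "
import cv2,numpy as np
im=[cv2.imread(f'm_{n}.png') for n in('tongsT','tongsS','barT','barS')]
H=600;o=np.zeros((600,800,3),np.uint8)
for i,a in enumerate(im):
    a=cv2.resize(a,None,fx=min(400/a.shape[1],300/a.shape[0]),fy=min(400/a.shape[1],300/a.shape[0]))
    y,x=(i//2)*300,(i%2)*400;o[y:y+a.shape[0],x:x+a.shape[1]]=a
cv2.imwrite('mm.png',o)"
```

```text
tongsT 250 ((154.74339294433594, 222.12551879882812), (50.955448150634766, 14.185918807983398), 22.30620574951172)
[[511.9, 290.6], [544.0, 278.8], [499.1, 161.5], [467.3, 173.5]] [125.3, 34.2, 125.6, 34.0]
tongsS 263 ((286.8857116699219, 133.9080047607422), (12.147583961486816, 45.321929931640625), 60.64224624633789)
[[464.2, 173.1], [513.1, 299.3], [546.1, 274.7], [496.9, 151.2]] [39.4, 135.3, 41.1, 132.9]
barT 478 ((351.5, 216.0), (4.0, 107.0), 90.0)
[[528.9, -110.4], [532.6, -330.0], [524.4, -329.9], [520.6, -110.4]] [8.3, 219.7, 8.2, 219.5]
barS 599 ((185.2392578125, 237.69070434570312), (6.720436096191406, 103.23179626464844), 38.55839920043945)
[[521.8, -330.7], [516.9, -108.8], [532.7, -111.4], [536.1, -331.9]] [14.3, 222.0, 16.0, 220.6]
[ 16 123 151] [ 16 123 156] [ 13 157 128]
```

View pics/mm.png

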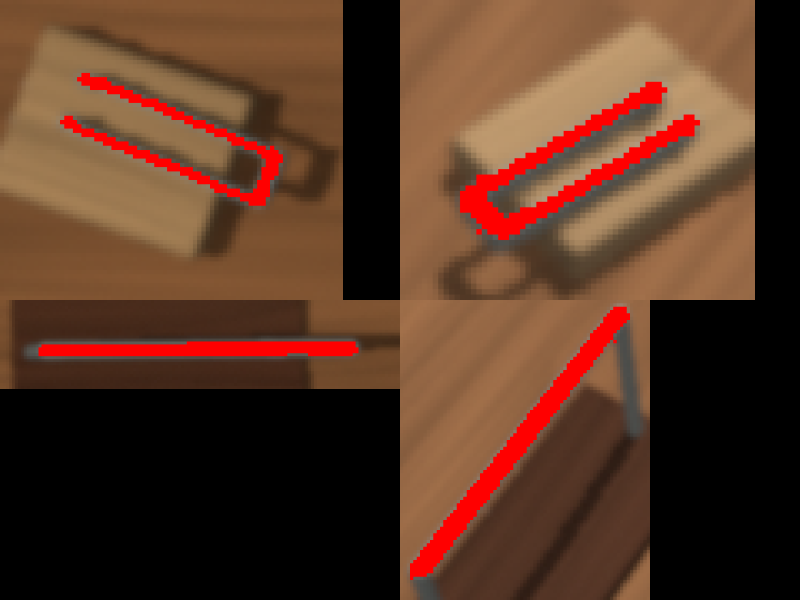

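The masks agree between the two views. The bar runs from (0.525,-0.110) to (0.529,-0.330). The tongs' arms run at about 69° from a bow inner face at (0.485,0.173). I'll check the board edge, the neighbours' clearances and the required shifts.

```bash
python3 - <<'E'
from meas import *
import pickle
from scipy.spatial.transform import Rotation as Ro
T=pickle.load(open("top.pkl","rb"));S=pickle.load(open("scene.pkl","rb"))
u=np.array([.357,.934]);v=np.array([-.934,.357]);b=np.array([.4853,.1731])
for n,q,z in(("edge1",(174.6,212),.022),("edge2",(160.6,250),.022),("la",(214,202),.01),("la2",(220,202),.01),("la3",(227,236),0.01),("teapot spout",(178,130),.1),("pot",(137,130),.07),("kettle knob",(418,98),.1),("tray L",(208,110),.01),("cap",(253,123),.09)):
    p=onz(T,*q,z)[:2];print(n,np.round(p*1e3),"tongs frame",np.round([(p-b)@u*1e3,(p-b)@v*1e3]))
# bar center profile in top view (weighted)
o=arm.observe();R=Ro.from_rotvec(o["ee_rot"]).as_matrix();print(np.round(R,3))
t=np.r_[b+u*.003,.150];print("shift tool mm",(R.T@(t-o["position"])*1e3).round(1))
E
```

```text
edge1 [531. 182.] tongs frame [ 25. -40.]
edge2 [438. 213.] tongs frame [20. 59.]
la [558.  87.] tongs frame [-55. -99.]
la2 [558.  72.] tongs frame [ -69. -104.]
la3 [474.  52.] tongs frame [-117.  -33.]
teapot spout [719. 163.] tongs frame [  74. -222.]
pot [725. 269.] tongs frame [ 175. -190.]
kettle knob [ 800. -389.] tongs frame [-412. -495.]
tray L [793. 108.] tongs frame [  49. -310.]
cap [740. -11.] tongs frame [ -81. -304.]
[[ 0.967  0.253 -0.001]
 [ 0.253 -0.967  0.001]
 [-0.    -0.001 -1.   ]]
shift tool mm [ 515.1 -671.6   76.9]
```

```bash
python3 -m inch '[[[0,30,-39,-2,0],[0,30,-39,-2,0],[0,30,-39,-2,0],[0,30,-39,-2,0],[0,30,-39,-2,0],[0,30,-39,-2,0],[0,30,-39,-2,0],[0,30,-39,-2,0]]]'
```

```text
clock: 0.9
position: [0.3094, -0.2388, 0.2383]
ee_rot: [-3.115, -0.383, 0.008]
force: [1.4, -0.0, 0.3]
width: 1.001
```

```bash
python3 -m inch '[[[0,30,-39,0,0],[0,30,-39,0,0],[0,30,-39,0,0],[0.3,30,-39,0,0],[0.3,30,-39,0,0],[0.3,30,-39,0,0],[0.4,30,-39,0,0],[0.4,15,-20,0,-8],[0.4,0,0,0,-8.5],[0.4,0,0,0,-8.5],[0.4,0,0,0,-8.5],[0.4,0,0,0,-8.5]]]'; cat > to.py <<'E'
import sys
from h import *
from scipy.spatial.transform import Rotation as Ro
# target x y z(tcp), yaw of tool x (deg)
x,y,z,a=map(float,sys.argv[1:5]);o=arm.observe();R=Ro.from_rotvec(o["ee_rot"]).as_matrix()
ya=np.degrees(np.arctan2(R[1,0],R[0,0]));d=(a-ya+180)%360-180
print("pos",np.round(o["position"],4),"yaw",round(ya,2),"tilt",np.round(np.degrees(R[:2,2]),2),"shift",(R.T@(np.array([x,y,z])-o["position"])*1e3).round(1),"turn",round(-d,2),"F",np.round(o["force"],2),"w",round(o["width"]*92,1),"t",o["clock"],"j",np.round(o["joints"],2))
E
python3 to.py .4864 .1759 .15 69.1
```

```text
clock: 2.1
position: [0.456, 0.1171, 0.2375]
ee_rot: [-2.76, -1.488, 0.004]
force: [-0.5, 0.6, -0.1]
width: 0.601
pos [0.456  0.1171 0.2375] yaw 56.64 tilt [-0.29  0.24] shift [65.8 -6.3 87.6] turn -12.46 F [-0.48  0.58 -0.1 ] w 55.3 t 2.1 j [ 0.24  0.26 -0.72  1.87  0.18  1.08 -1.13]
```

```bash
python3 -m inch '[[[0.4,33,-3,20,0],[0.4,33,-3,20,0],[0.4,0,0,30,-6],[0.4,0,0,15,-6.5],[0.4,0,0,0,0]]]';python3 to.py .4864 .1759 .15 69.1;python3 - <<'E'
from h import *
for n in("top","scene"):
    d=cam(n);c=proj(d,[[.4864,.1759,.04]])[0].astype(int)
    f=d["frame"][max(c[1]-60,0):c[1]+60,max(c[0]-75,0):c[0]+75];cv2.imwrite(f"pics/a_{n}.png",cv2.resize(f,None,fx=4,fy=4,interpolation=2))
E
```

```text
clock: 2.6
position: [0.4883, 0.1765, 0.149]
ee_rot: [-2.571, -1.795, 0.003]
force: [-0.1, -0.1, -0.1]
width: 0.602
pos [0.4883 0.1765 0.149 ] yaw 69.84 tilt [-0.29  0.21] shift [-1.2 -1.6 -1. ] turn 0.74 F [-0.07 -0.12 -0.06] w 55.4 t 2.6 j [ 0.1   0.45 -0.73  1.88  0.36  0.95 -1.15]
```

View pics/a_scene.png

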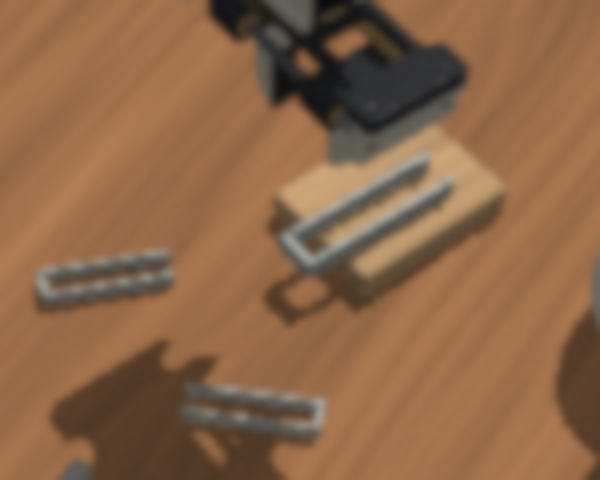

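View pics/a_top.png

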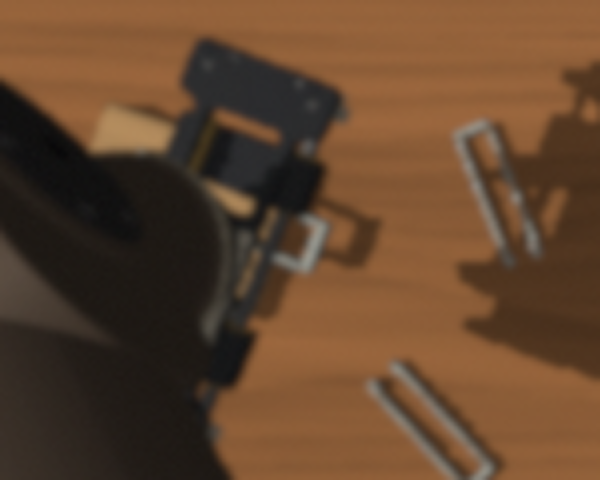

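The scene crop shows the jaws lined up across the arms at about (290,245), and the top crop shows the bow clear of the fingers at (310,245). The small pixel offset comes from the gripper's height. I'll descend beside the board edge.

```bash
python3 -m inch '[[[0.4,-1,-1.5,40,0.7],[0.4,0,0,40,0],[0.4,0,0,30,0],[0.4,0,0,0,0]]]' 4;python3 to.py .4864 .1759 .0115 69.1
```

```text
clock: 3.1
position: [0.4927, 0.1769, 0.0441]
ee_rot: [-2.607, -1.753, -0.017]
force: [-0.2, -0.5, 0.7]
width: 0.599
pos [0.4927 0.1769 0.0441] yaw 67.84 tilt [0.5  0.36] shift [-3.5 -5.6 32.5] turn -1.26 F [-0.23 -0.5   0.71] w 55.1 t 3.1 j [ 0.01  0.58 -0.62  1.98  0.51  0.72 -1.31]
```

```bash
python3 -m inch '[[[0.4,-3.5,-5.5,0,-1.3],[0.4,0,0,0,0]]]' ;python3 to.py .4864 .1759 .0115 69.1
```

```text
clock: 3.3
position: [0.4872, 0.1761, 0.047]
ee_rot: [2.587, 1.78, 0.021]
force: [-0.0, 0.6, 0.0]
width: 0.6
pos [0.4872 0.1761 0.047 ] yaw 69.07 tilt [0.66 0.39] shift [-0.8 -1.  35.5] turn -0.03 F [-0.01  0.57  0.01] w 55.2 t 3.3 j [ 0.01  0.57 -0.63  1.99  0.51  0.72 -1.29]
```

```bash
python3 -m inch '[[[0.4,-1,-1,7,0],[0.4,0,0,7,0],[0.4,0,0,7,0],[0.4,0,0,7,0],[0.4,0,0,6,0],[0.4,0,0,0,0]]]' ;python3 to.py .4864 .1759 .0115 69.1
```

```text
clock: 3.9
position: [0.4892, 0.1763, 0.0143]
ee_rot: [2.587, 1.776, 0.032]
force: [-0.4, 0.3, -0.9]
width: 0.6
pos [0.4892 0.1763 0.0143] yaw 68.93 tilt [1.06 0.49] shift [-1.5 -2.5  2.7] turn -0.17 F [-0.42  0.28 -0.92] w 55.2 t 3.9 j [-0.02  0.62 -0.59  2.02  0.56  0.65 -1.35]
```

```bash
python3 -m inch '[[[0.4,-1.5,-2.5,1,0],[0.55,0,0,0,0],[0.65,0,0,0,0],[0.75,0,0,0,0],[0.75,0,0,0,0],[0.75,0,0,0,0]]]' 5 ;python3 to.py .4864 .1759 .0115 69.1
```

```text
clock: 4.5
position: [0.4861, 0.1761, 0.0132]
ee_rot: [2.587, 1.776, 0.031]
force: [0.3, 0.3, -0.9]
width: 0.349
pos [0.4861 0.1761 0.0132] yaw 68.94 tilt [1.05 0.5 ] shift [-0.1  0.4  1.7] turn -0.16 F [ 0.28  0.31 -0.87] w 32.1 t 4.5 j [-0.02  0.62 -0.59  2.02  0.57  0.64 -1.35]
```

Held at 32.1 mm, which matches the tongs. The wrist can't tilt, so I'll lift the bow along an arc with the tips resting on the board. That lets the tongs pivot between the pads until the arms hang down.

```bash
python3 -m inch '[[[0.75,0.5,0,-10,0],[0.75,1,0,-10,0],[0.75,2,0,-10,0],[0.75,3,0,-10,0],[0.75,3,0,-9,0],[0.75,4,0,-9,0],[0.75,5,0,-9,0],[0.75,5,0,-8,0]]]' 4 ;python3 to.py .4864 .1759 .0115 69.1; python3 - <<'E'
from h import *
for n in("top","scene"):
    d=cam(n);c=proj(d,[[.4864,.1759,.06]])[0].astype(int)
    f=d["frame"][max(c[1]-70,0):c[1]+50,max(c[0]-75,0):c[0]+75];cv2.imwrite(f"pics/b_{n}.png",cv2.resize(f,None,fx=4,fy=4,interpolation=2))
E
```

```text
clock: 5.3
position: [0.4934, 0.1987, 0.0955]
ee_rot: [2.587, 1.776, 0.031]
force: [0.1, -0.4, -2.0]
width: 0.348
pos [0.4934 0.1987 0.0955] yaw 68.93 tilt [1.05 0.49] shift [-25.    0.5  83.6] turn -0.17 F [ 0.12 -0.38 -2.01] w 32.0 t 5.3 j [ 0.01  0.52 -0.68  1.93  0.44  0.82 -1.27]
```

View pics/b_scene.png

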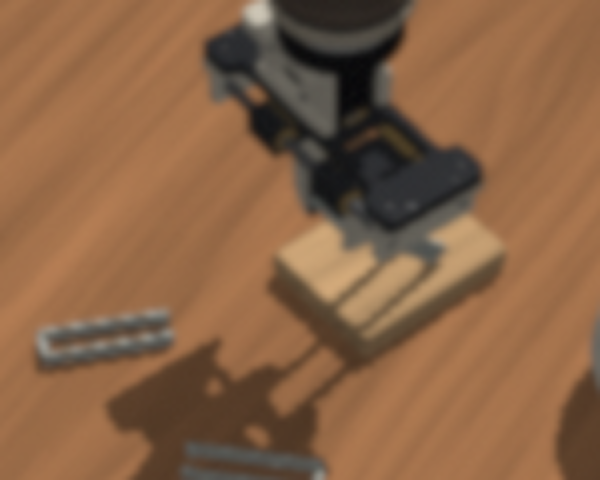

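The shadow and the tip at (430,250) suggest the tongs are pivoting, now at about 45°. Continuing the arc.

```bash
python3 -m inch '[[[0.75,9,0,-6.5,0],[0.75,10,0,-5.5,0],[0.75,10.5,0,-4.5,0],[0.75,11,0,-3.5,0],[0.75,11.5,0,-2.5,0],[0.75,12,0,-2,0]]]' 4 ;python3 to.py .4864 .1759 .0115 69.1; python3 - <<'E'
from h import *
for n in("top","scene"):
    d=cam(n);c=proj(d,[[.4964,.2359,.06]])[0].astype(int)
    f=d["frame"][max(c[1]-70,0):c[1]+50,max(c[0]-75,0):c[0]+75];cv2.imwrite(f"pics/c_{n}.png",cv2.resize(f,None,fx=4,fy=4,interpolation=2))
E
```

```text
clock: 6.0
position: [0.5174, 0.2625, 0.122]
ee_rot: [2.588, 1.775, 0.03]
force: [-0.0, -0.8, -1.5]
width: 0.349
pos [0.5174 0.2625 0.122 ] yaw 68.91 tilt [1.   0.46] shift [-93.5   0.8 109.3] turn -0.19 F [-0.03 -0.82 -1.48] w 32.1 t 6.0 j [-0.09  0.56 -0.68  1.78  0.43  0.94 -1.32]
```

View pics/c_scene.png

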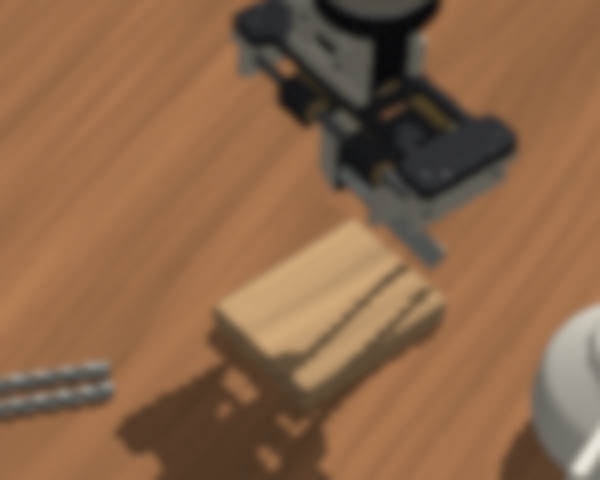

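```bash
python3 -m inch '[[[0.75,0,0,-15,0],[0.75,0,0,-20,0],[0.75,0,0,-25,0],[0.75,0,0,-25,0],[0.75,0,0,-25,0],[0.75,0,0,-25,0],[0.75,0,0,-25,0],[0.75,0,0,-25,0],[0.75,0,0,-15,0],[0.75,0,0,0,0]]]' ;python3 to.py .527 -.2205 .31 90.9; python3 - <<'E'
from h import *
p=arm.observe()["position"]
for n in("top","scene"):
    d=cam(n);c=proj(d,[p])[0].astype(int);print(n,c)
    f=d["frame"][max(c[1]-70,0):c[1]+70,max(c[0]-75,0):c[0]+75];cv2.imwrite(f"pics/d_{n}.png",cv2.resize(f,None,fx=4,fy=4,interpolation=2))
E
```

```text
clock: 7.1
position: [0.5103, 0.2577, 0.3367]
ee_rot: [2.586, 1.777, 0.025]
force: [0.0, -0.5, -1.5]
width: 0.348
pos [0.5103 0.2577 0.3367] yaw 69.0 tilt [0.89 0.34] shift [-440.7  186.7   24.1] turn -21.9 F [ 0.05 -0.48 -1.53] w 32.0 t 7.1 j [-0.02  0.37 -0.76  1.5   0.26  1.36 -1.16]
top [ 84 219]
scene [303  36]
```

View pics/d_scene.png

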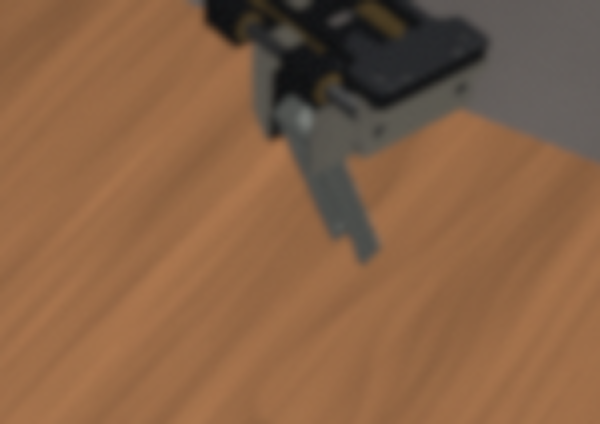

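View pics/d_top.png

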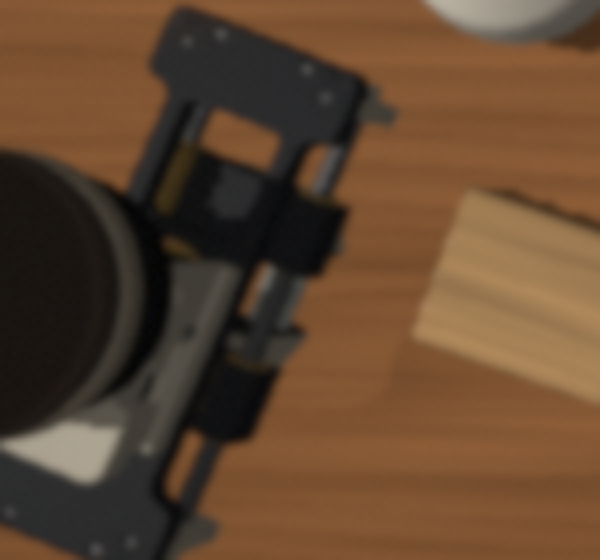

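```bash
cat > tilt.py <<'E'
from h import *
from scipy.spatial.transform import Rotation as Ro
def pred(d,o,g=.003,angs=(-20,-10,0,10,20)):
    R=Ro.from_rotvec(o["ee_rot"]).as_matrix();P=o["position"]
    out={}
    for a in angs:
        ca,sa=np.cos(np.radians(a)),np.sin(np.radians(a))
        X=R@np.array([sa,0,ca]);Z=R@np.array([ca,0,-sa]);Y=R[:,1];G=P-R[:,2]*.019
        O=G-X*g
        out[a]=proj(d,[O+X*.120+s*Y*.014+w*Z*.008 for s in(-1,1) for w in(-1,1)]+[O-X*.003+Y*s*.016 for s in(-1,1)]).round(1)
    return out
E
python3 - <<'E'
from tilt import *
import pickle
S=pickle.load(open("scene.pkl","rb"))
for a,q in pred(S,arm.observe()).items(): print(a,q.tolist())
E
```

```text
-20 [[281.0, 73.5], [286.0, 72.6], [288.3, 80.2], [293.3, 79.2], [299.5, 24.6], [308.7, 32.1]]
-10 [[287.4, 72.2], [292.6, 70.4], [294.7, 78.8], [299.9, 76.9], [299.1, 24.6], [308.4, 32.2]]
0 [[294.0, 69.7], [299.2, 66.9], [301.3, 76.2], [306.6, 73.4], [298.8, 24.8], [308.0, 32.3]]
10 [[300.7, 66.0], [305.8, 62.4], [308.0, 72.5], [313.2, 68.8], [298.4, 25.0], [307.6, 32.5]]
20 [[307.3, 61.3], [312.3, 57.0], [314.7, 67.7], [319.7, 63.3], [298.0, 25.3], [307.2, 32.8]]
```

The tips lean about 20° toward tool +x, because grip friction holds the lean. I'll straighten them by pressing the tips gently against the fixed board's bow-side face. First I'll move back and down on that side.

```bash
python3 -m inch '[[[0.75,-20,1,0,0],[0.75,-30,1,0,0],[0.75,-35,2,0,0],[0.75,-35,2,0,0],[0.75,-20,1,0,0],[0.75,-8,0,10,0],[0.75,0,0,25,0],[0.75,0,0,30,0],[0.75,0,0,30,0],[0.75,0,0,30,0],[0.75,0,0,25,0],[0.75,0,0,0,0]]]' ;python3 to.py .4639 .1171 .107 69.1; python3 - <<'E'
from tilt import *
o=arm.observe()
d=cam("scene");c=proj(d,[o["position"]])[0].astype(int);x0,y0=c[0]-75,max(c[1]-70,0);print(x0,y0)
f=d["frame"][y0:c[1]+70,x0:c[0]+75];cv2.imwrite(f"pics/e_scene.png",cv2.resize(f,None,fx=4,fy=4,interpolation=2))
for a,q in pred(d,o).items(): print(a,((q-[x0,y0])*4).round().astype(int).tolist())
E
```

```text
clock: 8.4
position: [0.4513, 0.1035, 0.1642]
ee_rot: [-2.59, -1.773, 0.016]
force: [-1.1, 0.5, -0.9]
width: 0.346
pos [0.4513 0.1035 0.1642] yaw 68.81 tilt [-0.57 -0.19] shift [17.6  7.3 57. ] turn -0.29 F [-1.13  0.48 -0.94] w 31.8 t 8.4 j [ 0.23  0.34 -0.71  1.98  0.27  0.93 -0.99]
169 52
-20 [[230, 394], [250, 389], [255, 423], [275, 417], [288, 236], [319, 269]]
-10 [[256, 387], [276, 379], [280, 415], [301, 407], [287, 236], [318, 269]]
0 [[282, 376], [302, 365], [306, 404], [327, 392], [286, 237], [316, 270]]
10 [[308, 361], [327, 348], [332, 389], [352, 375], [284, 238], [315, 271]]
20 [[333, 344], [352, 328], [358, 371], [377, 355], [283, 239], [314, 272]]
```

View pics/e_scene.png

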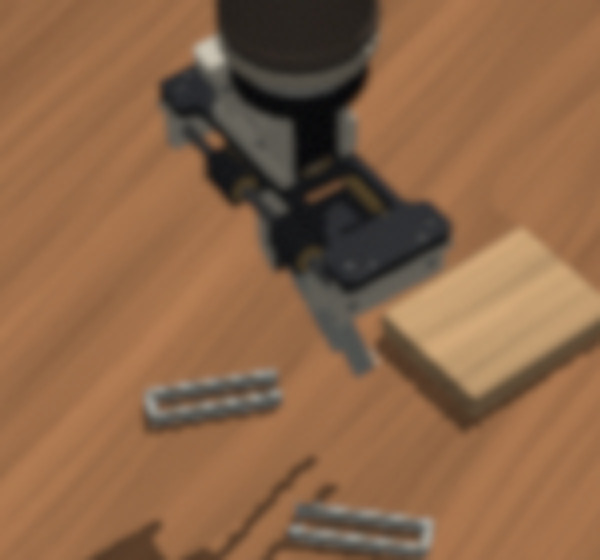

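```bash
python3 -m inch '[[[0.75,5,4,20,0],[0.75,10,3,20,0],[0.75,10,0,15,0],[0.75,10,0,2,0],[0.75,0,0,0,0]]]' ;python3 to.py .4905 .1866 .107 69.1
```

```text
clock: 8.95
position: [0.4747, 0.1355, 0.1124]
ee_rot: [2.593, 1.773, -0.004]
force: [-0.4, -0.2, -1.0]
width: 0.347
pos [0.4747 0.1355 0.1124] yaw 68.71 tilt [-0.11 -0.09] shift [53.3 -3.8  5.3] turn -0.39 F [-0.41 -0.19 -0.97] w 31.9 t 8.95 j [ 0.12  0.45 -0.66  1.98  0.37  0.84 -1.12]
```

```bash
python3 -m inch '[[[0.75,5,-2,4,0],[0.75,6,-1,0,0],[0.75,6,0,0,0],[0.75,6,0,0,0],[0.75,6,0,0,0],[0.75,6,0,0,0],[0.75,6,0,0,0]]]' ;python3 to.py .4905 .1866 .107 69.1; python3 - <<'E'
from tilt import *
o=arm.observe()
d=cam("scene");c=proj(d,[o["position"]])[0].astype(int);x0,y0=c[0]-75,max(c[1]-70,0);print(x0,y0)
f=d["frame"][y0:c[1]+70,x0:c[0]+75];cv2.imwrite(f"pics/f_scene.png",cv2.resize(f,None,fx=4,fy=4,interpolation=2))
for a,q in pred(d,o).items(): print(a,((q-[x0,y0])*4).round().astype(int).tolist())
E
```

```text
clock: 9.65
position: [0.4891, 0.1769, 0.1117]
ee_rot: [2.593, 1.769, 0.001]
force: [0.6, -0.4, -2.3]
width: 0.349
pos [0.4891 0.1769 0.1117] yaw 68.61 tilt [ 0.13 -0.12] shift [ 9.5 -2.3  4.7] turn -0.49 F [ 0.6  -0.45 -2.26] w 32.1 t 9.65 j [ 0.03  0.48 -0.65  1.92  0.39  0.86 -1.19]
198 54
-20 [[229, 388], [248, 383], [254, 415], [272, 410], [290, 237], [320, 268]]
-10 [[253, 381], [272, 373], [277, 408], [296, 400], [289, 238], [319, 268]]
0 [[277, 370], [296, 360], [301, 397], [320, 386], [287, 238], [318, 269]]
10 [[301, 356], [320, 343], [326, 382], [344, 369], [286, 239], [316, 270]]
20 [[325, 340], [342, 324], [350, 365], [368, 350], [285, 240], [315, 271]]
```

View pics/f_scene.png

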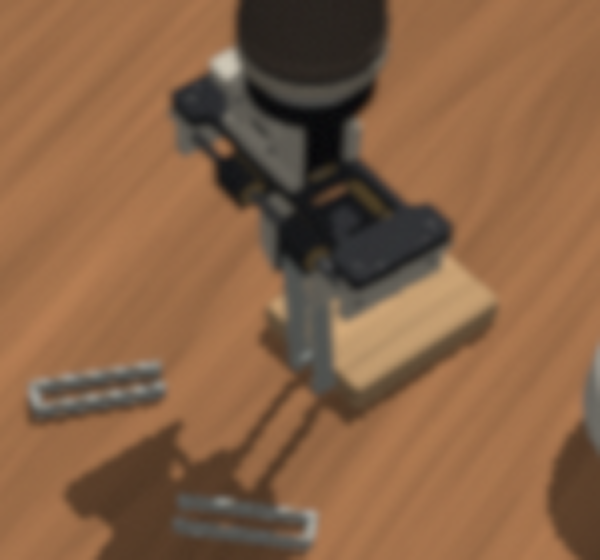

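```bash
python3 -m inch '[[[0.75,5,0,0,0],[0.75,6,0,0,0],[0.75,0,0,0,0]]]' ;python3 to.py .4905 .1866 .107 69.1; python3 - <<'E'
from tilt import *
o=arm.observe()
d=cam("scene");c=proj(d,[o["position"]])[0].astype(int);x0,y0=c[0]-40,max(c[1]-10,0);print(x0,y0)
f=d["frame"][y0:c[1]+50,x0:c[0]+40];cv2.imwrite(f"pics/g_scene.png",cv2.resize(f,None,fx=8,fy=8,interpolation=2))
for a,q in pred(d,o,angs=(-5,0,5)).items(): print(a,((q-[x0,y0])*8).round().astype(int).tolist())
E
```

```text
clock: 10.0
position: [0.4938, 0.1895, 0.1117]
ee_rot: [2.592, 1.771, 0.002]
force: [-0.4, -0.5, -1.8]
width: 0.348
pos [0.4938 0.1895 0.1117] yaw 68.68 tilt [ 0.15 -0.06] shift [-3.9 -2.   4.7] turn -0.42 F [-0.45 -0.5  -1.8 ] w 32.0 t 10.0 j [ 0.01  0.5  -0.65  1.9   0.39  0.87 -1.21]
237 111
-5 [[250, 278], [287, 259], [298, 330], [336, 311], [298, 1], [359, 62]]
0 [[274, 266], [311, 245], [322, 318], [361, 297], [297, 2], [358, 63]]
5 [[298, 254], [334, 230], [346, 305], [385, 281], [295, 2], [357, 64]]
```

View pics/g_scene.png

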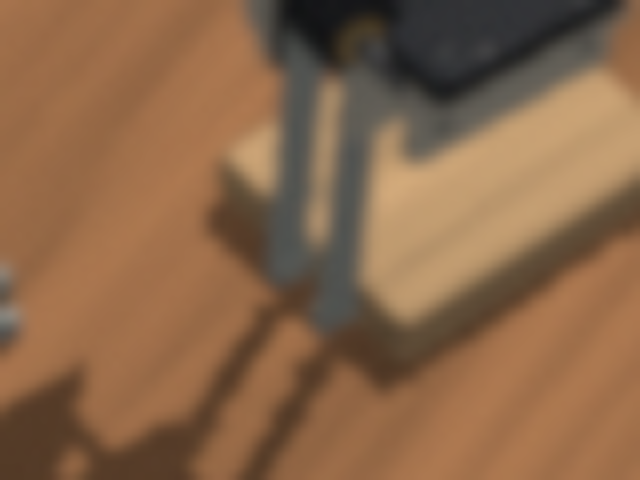

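The arms are vertical to within about 1°: tips at (313,322) and (350,315), against predicted (322,318) and (361,297). I'll firm the grip, back off and raise.

```bash
python3 -m inch '[[[0.75,0,0,0,0],[0.75,-8,0,0,0],[0.75,-10,0,-5,0],[0.75,0,0,-15,-4],[0.75,0,0,-25,-4],[0.75,0,0,-25,-4],[0.75,0,0,-25,-4],[0.75,0,0,-25,-4],[0.75,0,0,-25,-2],[0.75,0,0,-25,0],[0.75,0,0,-20,0],[0.75,0,0,0,0]]]' 12;python3 to.py .527 -.2205 .325 90.9
```

```text
clock: 11.25
position: [0.4814, 0.1607, 0.3099]
ee_rot: [2.193, 2.242, -0.012]
force: [-0.2, 0.8, -1.3]
width: 0.346
pos [0.4814 0.1607 0.3099] yaw 91.27 tilt [-0.08 -0.55] shift [-382.3   37.2  -11.5] turn 0.37 F [-0.17  0.79 -1.29] w 31.8 t 11.25 j [ 0.23  0.29 -0.85  1.67  0.23  1.29 -0.64]
```

```bash
python3 -m inch '[[[0.75,-12,0,-4,0],[0.75,-25,3,-4,0],[0.75,-35,4,-4,0],[0.75,-38,4,0,0],[0.75,-38,4,0,0],[0.75,-38,4,0,0],[0.75,-38,4,0,0],[0.75,-38,4,0,0],[0.75,-38,4,0,0],[0.75,-25,3,0,0],[0.75,-15,0,0,0],[0.75,0,0,0,0]]]';python3 to.py .527 -.2205 .325 90.9
```

```text
clock: 12.45
position: [0.5124, -0.1983, 0.3144]
ee_rot: [-2.199, -2.241, 0.032]
force: [1.2, -0.1, -1.1]
width: 0.348
pos [ 0.5124 -0.1983  0.3144] yaw 91.09 tilt [-0.88 -0.76] shift [-22.6  14.  -10.5] turn 0.19 F [ 1.18 -0.13 -1.07] w 32.0 t 12.45 j [ 0.77  0.34 -0.68  1.57  0.23  1.32  0.07]
```

```bash
python3 -m inch '[[[0.75,-5,8,0,0],[0.75,-5,7,0,-0.2],[0.75,-3,0,0,0],[0.75,0,0,0,0]]]';python3 to.py .528 -.2105 .32 90.9; python3 - <<'E'
from tilt import *
import pickle
o=arm.observe()
for n in("scene","top"):
    d=cam(n);pickle.dump(d,open(n+"2.pkl","wb"));c=proj(d,[o["position"]-[0,0,.08]])[0].astype(int);x0,y0=c[0]-65,max(c[1]-50,0);print(n,x0,y0)
    f=d["frame"][y0:c[1]+50,x0:c[0]+65];cv2.imwrite(f"pics/i_{n}.png",cv2.resize(f,None,fx=6,fy=6,interpolation=2))
    for a,q in pred(d,o,angs=(-5,0,5)).items(): print(a,((q-[x0,y0])*6).round().astype(int).tolist())
E
```

```text
clock: 12.85
position: [0.5289, -0.2076, 0.3137]
ee_rot: [-2.188, -2.25, 0.031]
force: [-0.4, -0.6, -1.7]
width: 0.35
pos [ 0.5289 -0.2076  0.3137] yaw 91.61 tilt [-0.92 -0.67] shift [-2.9 -1.  -6.3] turn 0.71 F [-0.4  -0.62 -1.73] w 32.2 t 12.85 j [ 0.76  0.37 -0.68  1.53  0.25  1.34  0.08]
scene 122 165
-5 [[328, 350], [357, 317], [397, 390], [425, 356], [310, 95], [397, 142]]
0 [[346, 330], [375, 295], [415, 368], [443, 333], [308, 97], [396, 143]]
5 [[365, 308], [392, 271], [433, 346], [461, 309], [307, 98], [395, 145]]
top 286 164
-5 [[446, 350], [395, 351], [443, 264], [392, 265], [479, 355], [475, 237]]
0 [[413, 351], [364, 352], [410, 265], [361, 265], [481, 355], [476, 237]]
5 [[382, 352], [333, 352], [379, 265], [330, 265], [483, 355], [479, 237]]
```

View pics/i_scene.png

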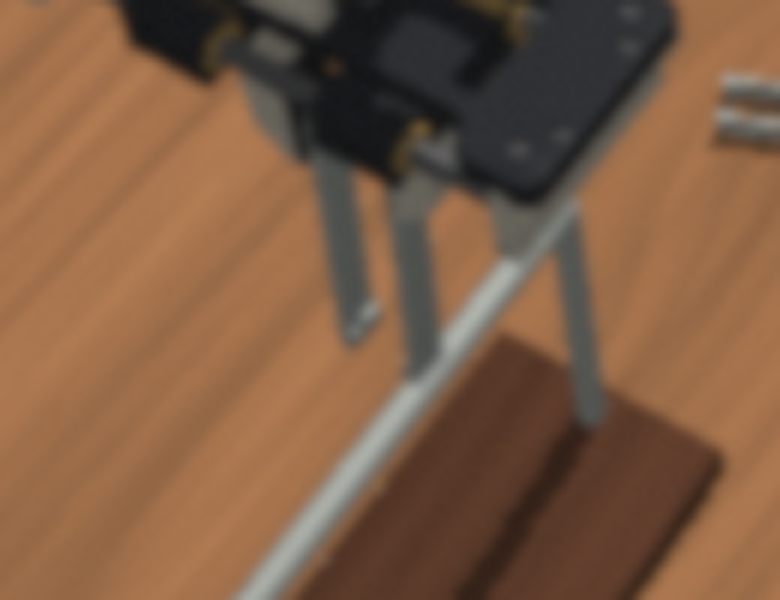

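View pics/i_top.png

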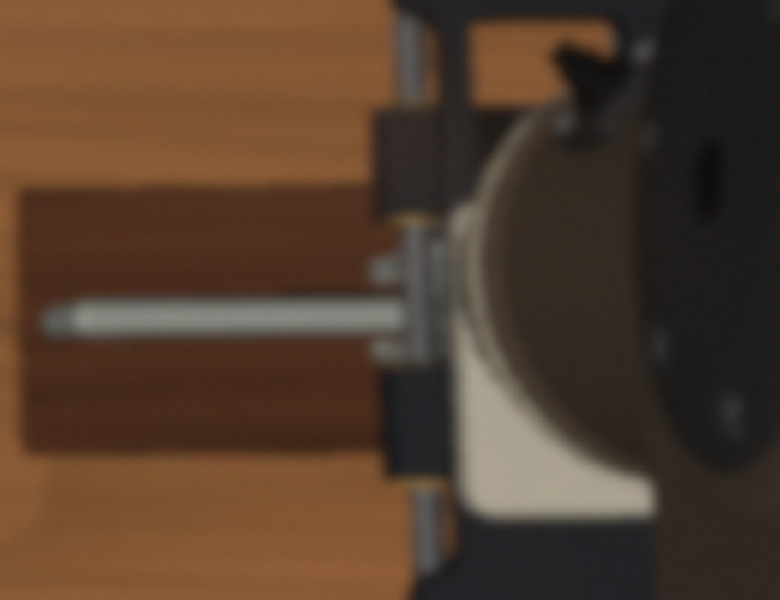

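```bash
python3 - <<'E'
from meas import *
import pickle
for n in("top","top2"):
    T=pickle.load(open(n+".pkl","rb"));f=T["frame"].astype(float)
    # bar sub-pixel: edges from saturation profile, columns on foot
    sat=cv2.cvtColor(T["frame"],cv2.COLOR_BGR2HSV)[...,1].astype(float)
    for u in(302,310,320,330,340) if n=="top2" else (302,310,320,330,340,360,380):
        s=sat[206:227,u];w=np.clip(s.max()*.9-s,0,None);v=206+(w*np.arange(21)).sum()/w.sum()
        print(n,u,round(v,2),onz(T,u,v,.170)[:2].round(4))
T=pickle.load(open("top2.pkl","rb"))
for q in((386,268),(386,350)):
    u,v=286+(q[0]+.5)/6-.5,164+(q[1]+.5)/6-.5;print(onz(T,u,v,.214)[:2].round(4))
E
```

```text
top 302 216.62 [ 0.5236 -0.1187]
top 310 216.45 [ 0.5242 -0.1352]
top 320 216.31 [ 0.5249 -0.1558]
top 330 216.26 [ 0.5253 -0.1764]
top 340 216.1 [ 0.526 -0.197]
top 360 215.91 [ 0.5271 -0.238 ]
top 380 215.68 [ 0.5283 -0.279 ]
top2 302 216.59 [ 0.5237 -0.1187]
top2 310 216.42 [ 0.5243 -0.1352]
top2 320 216.32 [ 0.5249 -0.1558]
top2 330 216.25 [ 0.5254 -0.1764]
top2 340 216.09 [ 0.526 -0.197]
[ 0.5411 -0.208 ]
[ 0.5145 -0.2079]
```

The bar is at x≈0.5263 at this y, with yaw 91.7°. The tips' midpoint is at x≈0.5278, so it needs a -1.5 mm correction. I'll descend slowly and re-check the alignment before the tips reach the bar.

```bash
python3 -m inch '[[[0.75,0,-2,5,0],[0.75,0,0,8,0],[0.75,0,0,8,0],[0.75,0,0,5,0],[0.75,0,0,0,0]]]';python3 to.py .5268 -.2085 .154 91.67; python3 - <<'E'
from tilt import *
import pickle
o=arm.observe()
d=cam("top");f=d["frame"][190:240,320:380];cv2.imwrite(f"pics/j_top.png",cv2.resize(f,None,fx=12,fy=12,interpolation=2))
E
```

```text
clock: 13.45
position: [0.5254, -0.2064, 0.2854]
ee_rot: [-2.185, -2.252, 0.031]
force: [-0.3, 0.6, -2.0]
width: 0.349
pos [ 0.5254 -0.2064  0.2854] yaw 91.72 tilt [-0.94 -0.68] shift [ -0.6   3.5 131.4] turn 0.05 F [-0.29  0.63 -1.97] w 32.1 t 13.45 j [ 0.76  0.38 -0.68  1.58  0.26  1.28  0.07]
```

View pics/j_top.png

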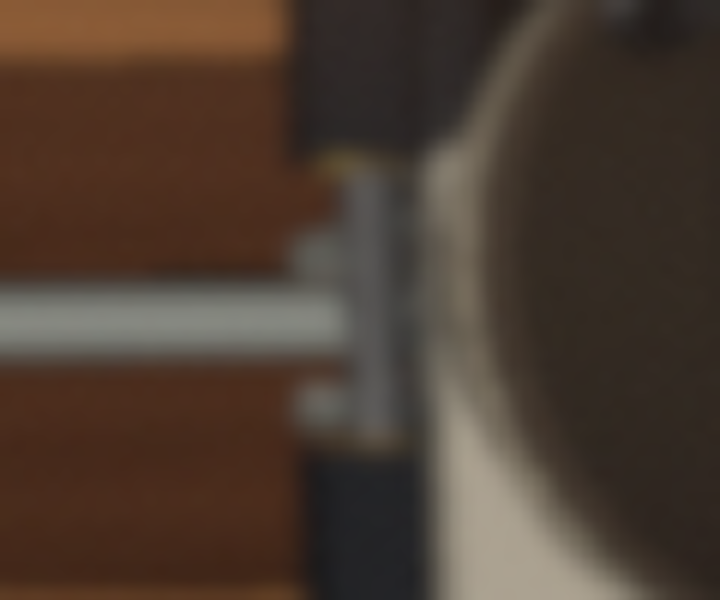

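The top crop shows the tip arms at (318,255) and (318,405) either side of the bar at y≈319. Their midpoint is 11 enlarged px low, which is about 1.8 mm in -x. I'll correct +2 mm and continue.

```bash
python3 -m inch '[[[0.75,0,2,0,0],[0.75,0,0.3,6,0],[0.75,0,0.3,6,0],[0.75,0,0.3,6,0],[0.75,0,0.3,6,0],[0.75,0,0,0,0]]]';python3 to.py .5268 -.2085 .154 91.67; python3 - <<'E'
from tilt import *
d=cam("top");f=d["frame"][190:240,320:380];cv2.imwrite(f"pics/k_top.png",cv2.resize(f,None,fx=10,fy=10,interpolation=2))
E
```

```text
clock: 14.1
position: [0.529, -0.2068, 0.2598]
ee_rot: [-2.186, -2.252, 0.03]
force: [0.5, -0.8, -2.0]
width: 0.348
pos [ 0.529  -0.2068  0.2598] yaw 91.69 tilt [-0.88 -0.68] shift [ -0.4  -0.6 105.8] turn 0.02 F [ 0.54 -0.76 -2.01] w 32.0 t 14.1 j [ 0.75  0.41 -0.67  1.62  0.28  1.23  0.05]
```

View pics/k_top.png

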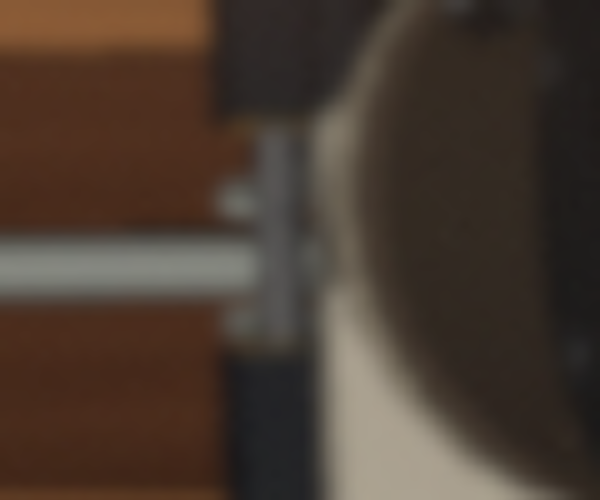

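The tips now straddle the bar: (238,202) and (240,322), with the bar at y≈266. Continuing down.

```bash
python3 -m inch '[[[0.75,0,-1,8,0],[0.75,0,0.2,8,0],[0.75,0,0.2,8,0],[0.75,0,0.2,8,0],[0.75,0,0.2,8,0],[0.75,0,0,0,0]]]';python3 to.py .5275 -.2085 .154 91.67
```

```text
clock: 14.75
position: [0.5281, -0.2074, 0.2166]
ee_rot: [-2.187, -2.252, 0.03]
force: [-0.7, 0.0, -1.8]
width: 0.346
pos [ 0.5281 -0.2074  0.2166] yaw 91.69 tilt [-0.87 -0.68] shift [-0.4  0.3 62.6] turn 0.02 F [-0.7   0.05 -1.84] w 31.9 t 14.75 j [ 0.74  0.44 -0.66  1.68  0.31  1.14  0.02]
```

```bash
python3 -m inch '[[[0.75,0,0,8,0],[0.75,0,0.2,8,0],[0.75,0,0.2,8,0],[0.75,0,0.2,8,0],[0.75,0,0.2,8,0],[0.75,0,0.2,7,0],[0.75,0,0,0,0]]]';python3 to.py .5275 -.2085 .154 91.67;python3 - <<'E'
from tilt import *
import pickle
o=arm.observe()
for n in("scene","top"):
    d=cam(n);c=proj(d,[o["position"]-[0,0,.04]])[0].astype(int);x0,y0=c[0]-65,max(c[1]-50,0);print(n,x0,y0)
    f=d["frame"][y0:c[1]+50,x0:c[0]+65];cv2.imwrite(f"pics/l_{n}.png",cv2.resize(f,None,fx=6,fy=6,interpolation=2))
E
```

```text
clock: 15.45
position: [0.5285, -0.2079, 0.1652]
ee_rot: [-2.186, -2.252, 0.03]
force: [0.2, 0.6, -0.9]
width: 0.351
pos [ 0.5285 -0.2079  0.1652] yaw 91.69 tilt [-0.87 -0.67] shift [-0.4 -0.9 11.2] turn 0.02 F [ 0.22  0.55 -0.91] w 32.3 t 15.45 j [ 0.72  0.49 -0.64  1.74  0.35  1.04 -0.01]
scene 128 191
top 276 165
```

View pics/l_scene.png

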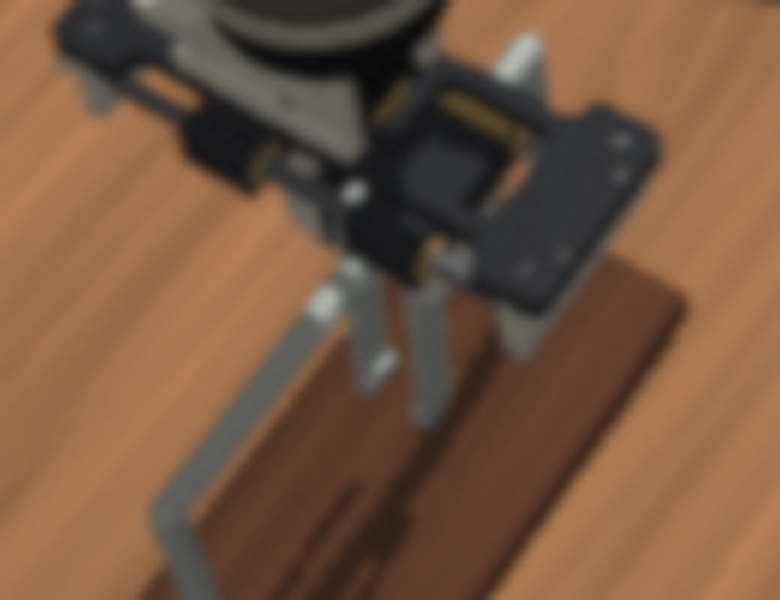

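View pics/l_top.png

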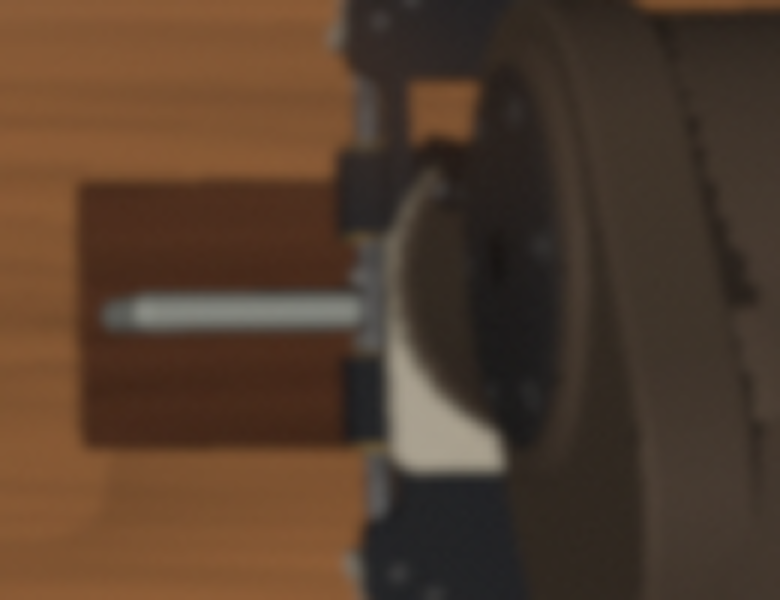

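The scene view shows the arms on either side of the bar, with tips at (370,385) and (430,420). The stand hasn't moved. Now small steps down to contact.

```bash
python3 -m inch '[[[0.75,0,-0.8,2,0],[0.75,0,0,2,0],[0.75,0,0,2,0],[0.75,0,0,1.5,0],[0.75,0,0,0,0]]]' 8;python3 to.py .5275 -.2085 .154 91.67; python3 -m inch '[[[0.75,0,0,1,0],[0.75,0,0,1,0]]]'; python3 -m inch '[[[0.75,0,0,1,0]]]'
```

```text
clock: 16.05
position: [0.529, -0.2082, 0.1594]
ee_rot: [2.188, 2.253, -0.027]
force: [0.5, 0.2, -0.5]
width: 0.35
pos [ 0.529  -0.2082  0.1594] yaw 91.68 tilt [-0.67 -0.74] shift [-0.2 -1.4  5.4] turn 0.01 F [ 0.45  0.2  -0.51] w 32.2 t 16.05 j [ 0.72  0.49 -0.64  1.75  0.36  1.02 -0.02]
clock: 16.25
position: [0.5292, -0.2082, 0.1584]
ee_rot: [2.188, 2.253, -0.027]
force: [-4.4, 0.3, 10.3]
width: 0.348
clock: 16.35
position: [0.5292, -0.2082, 0.1583]
ee_rot: [2.187, 2.252, -0.028]
force: [-4.6, 1.2, 9.8]
width: 0.343
```

Contact at TCP z≈0.158 with about 10 N, which is more than I want, plus a side force of -4.5 N. Backing off slightly and re-centring sideways.

```bash
python3 -m inch '[[[0.75,0,0,-1,0],[0.75,0,0,0,0]]]'; python3 -m inch '[[[0.75,0,-1.5,0,0],[0.75,0,0,0,0]]]';python3 to.py .5268 -.2085 .158 91.67;python3 - <<'E'
from tilt import *
import pickle
o=arm.observe()
for n in("scene","top"):
    d=cam(n);pickle.dump(d,open(n+"3.pkl","wb"));c=proj(d,[o["position"]-[0,0,.02]])[0].astype(int);x0,y0=c[0]-45,max(c[1]-40,0)
    f=d["frame"][y0:c[1]+40,x0:c[0]+45];cv2.imwrite(f"pics/n_{n}.png",cv2.resize(f,None,fx=8,fy=7,interpolation=2))
E
```

```text
clock: 16.55
position: [0.5294, -0.2083, 0.1598]
ee_rot: [2.187, 2.252, -0.028]
force: [-0.1, -0.3, -1.2]
width: 0.349
clock: 16.75
position: [0.5277, -0.2083, 0.1596]
ee_rot: [2.187, 2.252, -0.028]
force: [-0.6, 0.6, -2.1]
width: 0.348
pos [ 0.5277 -0.2083  0.1596] yaw 91.68 tilt [-0.6  -0.82] shift [-0.1 -0.9  1.6] turn 0.01 F [-0.61  0.59 -2.08] w 32.0 t 16.75 j [ 0.72  0.49 -0.64  1.76  0.36  1.02 -0.02]
```

View pics/n_scene.png

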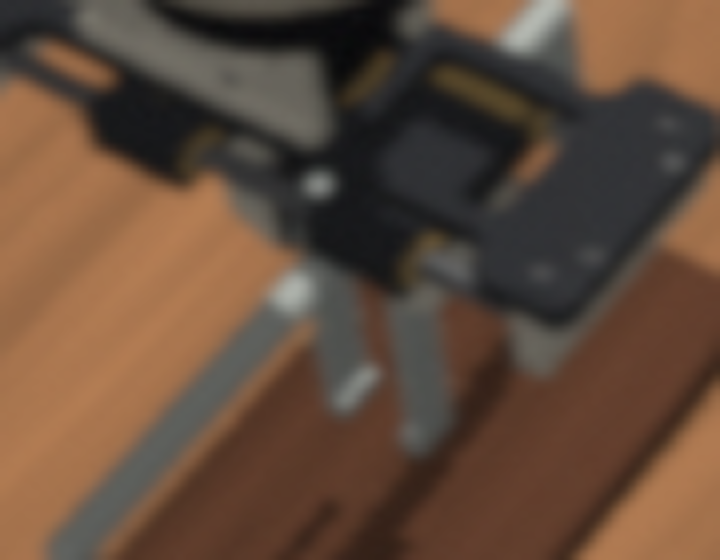

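View pics/n_top.png

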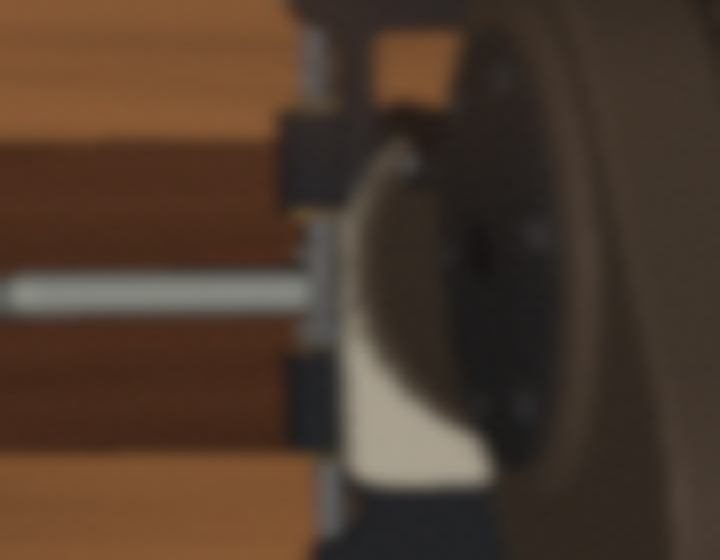

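```bash
python3 -m inch '[[[0.75,0,-0.8,0.4,0],[0.75,0,0,0.4,0]]]' 5; python3 -m inch '[[[0.75,0,0,0.5,0]]]';python3 -m inch '[[[0.75,0,0,0,0]]]';python3 to.py .5268 -.2085 .158 91.67
```

```text
clock: 17.05
position: [0.527, -0.2083, 0.1587]
ee_rot: [2.187, 2.252, -0.027]
force: [-0.8, -0.6, 1.6]
width: 0.35
clock: 17.15
position: [0.527, -0.2083, 0.1584]
ee_rot: [2.187, 2.252, -0.028]
force: [-2.5, 1.1, 6.0]
width: 0.348
clock: 17.25
position: [0.527, -0.2083, 0.1586]
ee_rot: [2.187, 2.252, -0.028]
force: [-1.7, 0.1, 0.8]
width: 0.349
pos [ 0.527  -0.2083  0.1586] yaw 91.68 tilt [-0.59 -0.83] shift [-0.2 -0.2  0.6] turn 0.01 F [-1.71  0.12  0.77] w 32.1 t 17.25 j [ 0.73  0.49 -0.64  1.76  0.36  1.01 -0.02]
```

The bow is seated with about 2–3 N net contact force. I'll hold for a moment, then open gently.

```bash
python3 -m inch '[[[0.75,0,0,0,0],[0.75,0,0,0.2,0],[0.75,0,0,0,0],[0.75,0,0,0,0],[0.75,0,0,0,0],[0.75,0,0,0,0],[0.75,0,0,0,0],[0.75,0,0,0,0],[0.75,0,0,0,0],[0.75,0,0,0,0]]]' 3; python3 to.py .527 -.2085 .158 91.67;python3 - <<'E'
from tilt import *
d=cam("scene");o=arm.observe();c=proj(d,[o["position"]-[0,0,.02]])[0].astype(int);x0,y0=c[0]-45,max(c[1]-40,0)
cv2.imwrite("pics/o_scene.png",cv2.resize(d["frame"][y0:c[1]+40,x0:c[0]+45],None,fx=8,fy=7,interpolation=2))
E
```

```text
clock: 18.25
position: [0.527, -0.2083, 0.1585]
ee_rot: [2.187, 2.252, -0.028]
force: [-0.8, -0.2, 2.2]
width: 0.35
pos [ 0.527  -0.2083  0.1585] yaw 91.68 tilt [-0.59 -0.84] shift [-0.2 -0.   0.5] turn 0.01 F [-0.78 -0.21  2.19] w 32.2 t 18.25 j [ 0.72  0.49 -0.64  1.76  0.36  1.01 -0.02]
```

View pics/o_scene.png

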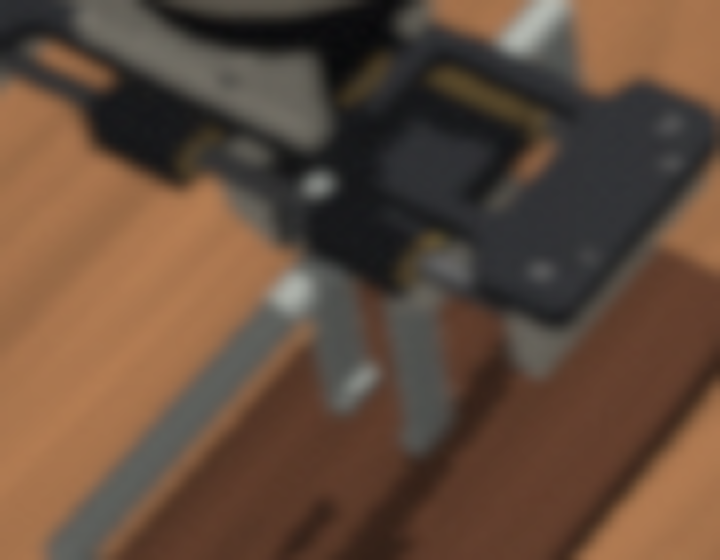

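```bash
python3 -m inch '[[[0.63,0,0,0,0],[0.6,0,0,0,0],[0.55,0,0,0,0],[0.5,0,0,0,0],[0.4,0,0,0,0],[0.4,0,0,0,0],[0.4,0,0,0,0]]]'; python3 to.py .527 -.2085 .158 91.67;python3 - <<'E'
from tilt import *
d=cam("scene");o=arm.observe();c=proj(d,[o["position"]-[0,0,.02]])[0].astype(int);x0,y0=c[0]-45,max(c[1]-40,0)
cv2.imwrite("pics/p_scene.png",cv2.resize(d["frame"][y0:c[1]+40,x0:c[0]+45],None,fx=8,fy=7,interpolation=2))
E
```

```text
clock: 19.0
position: [0.5276, -0.2084, 0.1584]
ee_rot: [2.186, 2.251, -0.026]
force: [0.1, 0.1, 0.0]
width: 0.596
pos [ 0.5276 -0.2084  0.1584] yaw 91.68 tilt [-0.53 -0.83] shift [-0.1 -0.6  0.4] turn 0.01 F [0.1  0.14 0.05] w 54.8 t 19.0 j [ 0.72  0.49 -0.64  1.76  0.36  1.01 -0.02]
```

View pics/p_scene.png

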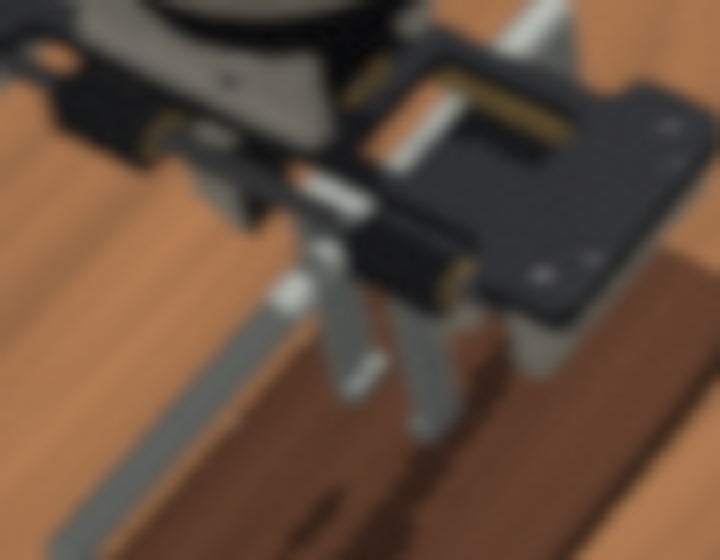

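The tongs stay on the bar, with the bow visible at (338,195) across it. The force is zero. Rising straight up and moving off.

```bash
python3 -m inch '[[[0.4,0,0,-8,0],[0.4,0,0,-12,0],[0.4,0,0,-18,0],[0.3,0,0,-25,0],[0.2,0,0,-30,0],[0.2,0,0,-30,0],[0.2,0,0,-25,0],[0.2,-10,-30,0,0],[0.2,0,-40,0,0],[0.2,0,-40,0,0],[0.2,0,-20,0,0],[0.2,0,0,0,0]]]'; python3 - <<'E'
from h import *
for n in("scene","top"):
    d=cam(n);c=proj(d,[[.527,-.208,.14]])[0].astype(int);x0,y0=max(c[0]-65,0),max(c[1]-50,0);print(n,x0,y0)
    f=d["frame"];cv2.imwrite(f"pics/q_{n}.png",cv2.resize(f[y0:c[1]+50,x0:c[0]+65],None,fx=6,fy=6,interpolation=2));cv2.imwrite(f"pics/qf_{n}.png",f)
E
```

```text
clock: 20.25
position: [0.3972, -0.2179, 0.3247]
ee_rot: [2.176, 2.25, -0.019]
force: [0.5, -0.3, -0.1]
width: 0.797
scene 127 188
top 277 165
```

View pics/q_scene.png

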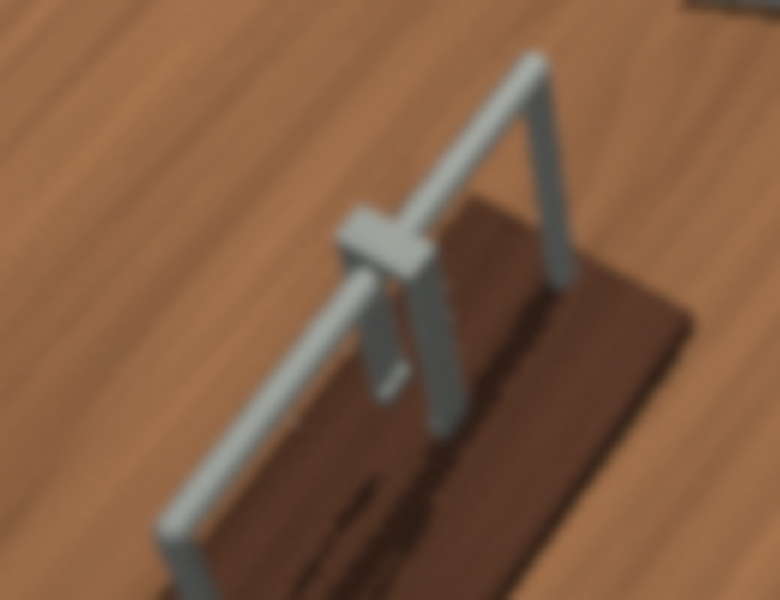

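View pics/q_top.png

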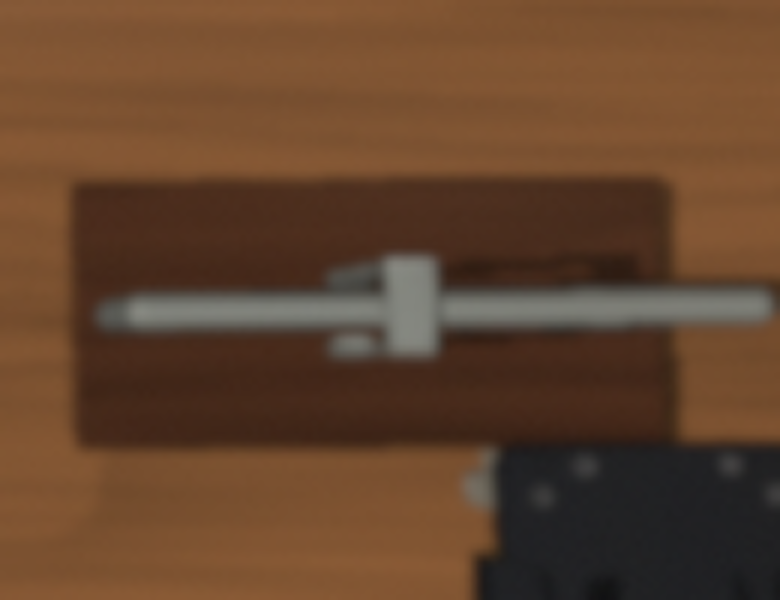

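View pics/qf_top.png

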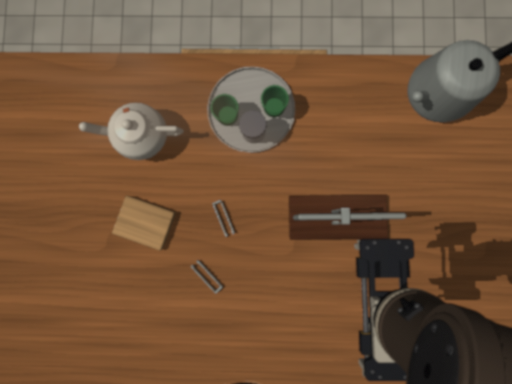

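Both views show the tongs seated on the bar, one arm on each side, with the stand, tray items and teapot unmoved. I'll check numerically that they are vertical and still, then hand in.

```bash
python3 -m inch '[[[0.2,0,0,0,0],[0.2,0,0,0,0],[0.2,0,0,0,0],[0.2,0,0,0,0],[0.2,0,0,0,0]]]' >/dev/null; python3 - <<'E'
from h import *
import pickle
d=cam("top");a=cv2.imread("pics/qf_top.png").astype(int)
print("diff since",np.abs(d["frame"].astype(int)-a)[190:240,280:420].max())
b=onz(d,277+(411.5)/6-.5,165+307/6-.5,.182);print("bow",b.round(4))
for q in((332,275),(330,345)): print("tip far-end edge",onz(d,277+q[0]/6-.5,165+q[1]/6-.5,.056).round(4))
t=pickle.load(open("top.pkl","rb"))["frame"].astype(int);f=d["frame"].astype(int)
for n,(x0,y0,x1,y1) in dict(tray=(200,60,305,160),pot=(75,95,190,165),foot=(286,190,330,242)).items(): print(n,np.abs(f-t)[y0:y1,x0:x1].mean().round(2))
E
```

```text
diff since 88
bow [ 0.5269 -0.205   0.182 ]
tip far-end edge [ 0.5407 -0.1992  0.056 ]
tip far-end edge [ 0.5133 -0.1984  0.056 ]
tray 3.61
pot 3.84
foot 2.51
```

```bash
python3 - <<'E'
from h import *
d=cam("top");e=cam("top");a=cv2.imread("pics/qf_top.png").astype(int)
D=np.abs(d["frame"].astype(int)-a).max(2);ys,xs=np.where(D[190:240,280:420]>30);print(len(xs),xs.min()+280,xs.max()+280,ys.min()+190,ys.max()+190, np.abs(d["frame"].astype(int)-e["frame"])[190:240,280:420].max(),arm.observe()["clock"])
print("tongs region",D[200:232,325:355].max())
E
```

```text
115 356 411 234 239 11 21.0
tongs region 3
```

The change is only in the region of the settling gripper (rows 234–239). The tongs themselves are still. Handing in.

```bash
python3 -c "
from cell import workorder
print(workorder.sign_off())"
```

```text
the job is handed in; nothing more can be done
None
```

The tongs are hanging on the bar, one arm on each side, with the bow resting on it. I handed the job in at about 21 s on the robot's clock, and no verdict was reported.

- **How it was done:** The gripper can't tilt, so I gripped the overhanging bow and lifted with the tips on the board, letting the tongs pivot between the pads. They kept a lean of about 20°, which I took out by pressing the tips gently against the fixed board's side. I then lowered the tongs over the bar, held them seated for about 1 s, opened and moved clear.
- **Last checks:**
  - **Position:** The bow is at x 0.527, against about 0.526 for the bar.
  - **Arms:** They are vertical to within about 2 mm at the tips.
  - **Stillness:** The tongs did not move between the last pictures.
  - **Other things:** Stand, cups, canister and teapot look unmoved in the pictures.
- **What didn't go cleanly:**
  - **First touch:** The bow met the bar about 4 mm higher than predicted, and for about 0.2 s the force reached about 10 N, with 4–5 N sideways.
  - **Second touch:** I backed off, re-centred and seated it again, with one brief reading of 6 N. The hold itself was at about 2–4 N.
  - **Picture difference:** One check flagged a change, which came only from the gripper settling at the edge of the picture.

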